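# Set up the powder flow tester

## Robot

A 7-joint arm with a two-finger parallel gripper is mounted at the origin on the work surface. World frame = base frame: x ahead of the robot, y to its left, z up, the work surface at z = 0. Lengths are in m, angles in rad, forces in N, time in s.
With the tool pointing down it reaches from about 0.35 to 0.775 m from the base axis. Payload 3.1 kg.
Tool frame: the origin (TCP) lies at the very end of the fingers, on their centre line; the grasp point (between the pads) lies robot.hold_point_z behind it (robot.hold_point_z is the distance from the TCP to the grasp point, in m); z points along the fingers, y is the line along which they close (so a half turn about z gives the same grasp; the last joint's range is limited). The gripper opens to 85 mm and grips with 20 to 120 N. Pads are 22 mm wide; open, the fingers measure 114 mm over their backs; the gripper's body (76 mm by 85 mm) begins 54 mm behind the grasp point. The pads swing forward as they close: fully open they stand 13 mm farther back than shut.
Start: joints at [1.064, 0.311, 0.014, 1.512, -0.004, 1.319, -0.027], TCP at [0.247, -0.492, 0.193] pointing down, gripper open.
Joint ranges: [-2.7, 2.7], [-0.3, 1.91], [-1.27, 1.3], [0.12, 2.57], [-1.44, 4.58], [0.2, 2.03], [-3.05, 3.05]. Speed limits (rad/s): [2.79, 2.79, 3.14, 3.14, 3.14, 3.14, 3.14].

## Interface

Orientations are given as a unit quaternion [w, x, y, z].
In Python, from rig import robot, vision, job_done gives the robot as it stands.
- The arm moves only by the shell command python3 -m creep 'ROWS' [OPENING] [FORCE]. ROWS is JSON, a list of rows, each a list of 4 numbers: the shift along the world's x, y, z in m, then the turn about the world's z in degrees. A call has 1 to 5 rows; each row shifts and turns the commanded pose from where the row before left it; what a row does not reach is not made up. A row lasts 1/8 s, in which the tool goes at most 62.5 mm and 10.7 degrees, less where a joint would pass 70% of its speed; a pose out of reach is approached as far as the arm can. A call with a gripper value outside its range is refused whole. OPENING is the closure, from 0 (fully open) to 1 (shut), set as the call begins (- or left out, the last holds). The fingers move at their own pace and stop on an object; FORCE is the grip in N (left out, the last holds). Time passes only in rows, so rows that do not move let the fingers close. It gives the time, the measured TCP pose, the force, the opening and the grip force at its end, in the units of the state.
- robot.get_obs(): the state, without advancing time (a new reading comes with each control period).
- vision.camera(name): name is "scene" or "top"; returns the picture (400x640x3 uint8, red, green, blue); there is no depth.
- vision.camera_params(name): a dict with "intrinsics" (3x3 intrinsics, pixels), "T" (4x4, takes a point from camera to world coordinates). Camera axes: x right, y down, z forward; pixel columns grow to the right and rows downward; lengths in m; the calibration is good to about 2 mm. A picture is of the moment at which its call begins. camera_params takes no time and is no camera call.
- job_done(): hands the job in; it is judged then, once.
The state is a dict: "t": time; "joints": joint angles; "dq": joint speeds; "tau": joint torques, N m; "position": TCP position; "eef_rot": TCP orientation; "ft_force": force on the tool from outside, world axes, zero at the start; "torque": the same for the moment, N m; "gripper_width": finger opening in m; "finger_force": force on a finger pad.
Only numpy, scipy, OpenCV 4.12 (cv2) and the standard library are available. Lean on these libraries where they do the work, as an engineer would, in place of code of your own. Each camera call takes 0.05 s, during which the arm holds its last target. There are 200 camera calls.

## Task

Set up the powder flow tester for the next run: turn its aperture turret anticlockwise (seen from above), counting the clicks, until the sixth aperture counted from the smallest has clicked home beneath the sight ring, without turning past it. Two sealed sample tins look alike; feel by lifting which is full and which is empty, and gently stand the full one in the square feed tray and the empty one in the round return tray, keeping both upright. Leave the other things on the bench where they are.

Things in the scene. Friction and masses are not known exactly. Their poses are not given: they have to be found in the camera images.
- tester: Flow tester, fixed to the bench, heading varies: round white housing, 236 mm across at the foot, carrying the turret. Origin on the bench on the turret's vertical axis. Its +x points to the index place, where a column (34 mm radially by 44 mm, from 119 to 153 mm out from the axis, 124 mm tall) carries the sight ring over the turret on a 16 mm wide arm.
- turret (a joint): Turret angle, rad, growing anticlockwise seen from above. At 0 the smallest aperture is under the ring, at k x 0.785 the (k+1)th; the sixth at 3.927. A spring detent holds each position and, once past halfway to the next, pulls the turret on into it by itself. Pushing at a pin takes about 5 to 9 N. It starts two to four clicks short of the goal. End stops beyond the first and eighth.
- pin (a point): Top of one of eight upright steel push pins (12 mm diameter) on the turret, 92 mm from its axis, 45 degrees apart, midway between the apertures; tops 104 mm above the bench, 30 mm above the disc. Seen from the tester's +x they stand at joint angle + 22.5 degrees + multiples of 45 degrees (anticlockwise). This one is next to the smallest aperture on its anticlockwise side, over the low bar.
- aperture6 (a point): Centre of the sixth aperture (23 mm) in the turret: aluminium disc, 216 mm diameter, top 74 mm above the bench. Eight black apertures, 62 mm from the axis, 45 degrees apart, go clockwise 8, 11, 14, 17, 20, 23, 26, 29 mm in diameter. A dark bar (5 mm high, out to 80 mm radius) lies between smallest and largest; hub 34 mm wide, 14 mm high.
- ring (a point): Centre of the sight ring: open steel ring, 48 mm outside, 40 mm inside diameter, its underside 115 mm and its top 125 mm above the bench, 62 mm from the turret's axis over the index place; the pins pass 11 mm below it and its arm (16 mm wide). You can look down through it at the aperture.
- tin_a: Sealed metal sample tin, upright: 48 mm diameter body, lid 50 mm diameter from 54 to 62 mm height. Origin at the centre of its underside. Either tin looks like this; one is full (about 250 to 350 g), the other empty (about 70 to 100 g).
- tin_b: The other sealed tin, of the same looks and size as tin_a; origin at the centre of its underside.
- feed_tray: Square feed tray, for the full tin: steel, fixed, 110 x 110 mm outside, floor 4 mm above the bench, walls 4 mm thick and 16 mm high above the bench. Origin at the centre of its underside, on the bench.
- return_tray: Round return tray, for the empty tin: steel, fixed, 112 mm outside diameter, floor 5 mm above the bench, wall 4 mm thick and 16 mm high above the bench. Origin at the centre of its underside, on the bench.
- mortar: Bystander, leave alone: white ceramic mortar, 90 mm wide at the rim, 70 mm tall, its pestle standing up out of it to 120 mm. Origin at the centre of its underside.
- vial: Bystander, leave alone: small amber glass vial with white cap, 26 mm diameter, 46 mm tall, near the tins. Origin at the centre of its underside.
- jar: Bystander, leave alone: clear jar with white cap, 60 mm diameter, 85 mm tall. Origin at the centre of its underside.
- beaker: Bystander, leave alone: glass beaker, 70 mm diameter, 90 mm tall. Origin at the centre of its underside.
- wash_bottle: Bystander, leave alone: white bottle, 64 mm diameter, 150 mm tall. Origin at the centre of its underside.
- weight: Bystander, leave alone: brass calibration weight, 38 mm diameter, 46 mm tall. Origin at the centre of its underside.
- spatula: Bystander, leave alone: spatula 200 mm long with a black handle, lying on the bench. Origin at the centre of its underside.
Not all that is in view belongs to the job. Leave any orange or pink look-alike of the feed_tray alone.

How it is judged:
By the outcome, as a careful person would: the job done as asked, in the order asked, and still so for the second after the job is handed in, with the robot touching nothing.
It also fails if it takes over 72 s, if anything falls off the work surface, if the arm or the gripper's body presses on something with over 40 N, if the wrist force passes 120 N, or if a joint passes its speed limit or range.

## Working session

There is one attempt and no reset: what is moved stays moved. The work goes in short steps, Python scripts to look and compute and a shell command to move; the robot and the scene stay as the last step left them, time stands still between calls to the robot, and variables do not carry over. Pictures are saved under pics/ and viewed, at most 10 in all, crops included, and the job is handed in when it is done.

```bash
mkdir -p pics; ls; python3 - <<'E'
from rig import robot, vision
import cv2,numpy as np
for n in ("top","scene"):
    im=vision.camera(n); cv2.imwrite(f"pics/{n}0.png",im[:,:,::-1]); p=vision.camera_params(n)
    print(n,np.round(p["intrinsics"],1).tolist(),np.round(p["T"],4).tolist())
o=robot.get_obs(); print(o["t"],o["position"],o["eef_rot"],o["ft_force"],o["gripper_width"],robot.hold_point_z)
E
```

```text
pics
top [[368.4, 0.0, 319.9], [0.0, 368.4, 198.1], [0.0, 0.0, 1.0]] [[0.0107, -0.999, 0.0428, 0.4425], [-0.9999, -0.0104, 0.008, -0.0229], [-0.0076, -0.0429, -0.9991, 1.1945], [0.0, 0.0, 0.0, 1.0]]
scene [[438.3, 0.0, 308.8], [0.0, 438.3, 206.1], [0.0, 0.0, 1.0]] [[-0.1219, 0.7478, -0.6526, 1.3745], [0.9925, 0.0916, -0.0805, 0.1112], [-0.0004, -0.6576, -0.7534, 1.0953], [0.0, 0.0, 0.0, 1.0]]
0.1 [ 0.2462198  -0.49099375  0.19212758] [-1.02443815e-03  9.73108691e-01  2.30343973e-01 -2.83886144e-04] [-0.16657775 -0.54227643 -0.89217988] 0.0854460790569944 0.0187
```

View pics/top0.png

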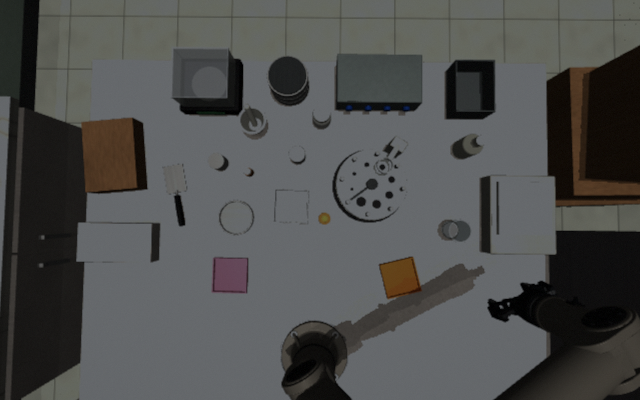

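View pics/scene0.png

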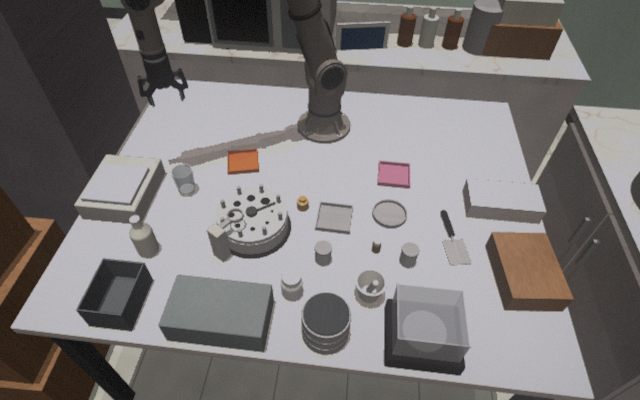

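Top view: tester about (371,184) with the ring at about (382,167), square tray (292,206), round tray (237,217), tins (217,161) and (297,155), vial (249,172), weight (324,218). I'll zoom in.

```bash
cat > h.py <<'E'
import numpy as np,cv2
from rig import robot,vision
def ray(n,u,v,z):
    p=vision.camera_params(n);K=np.array(p["intrinsics"]);T=np.array(p["T"])
    d=T[:3,:3]@np.linalg.solve(K,[u,v,1.]);o=T[:3,3]
    return (o+d*(z-o[2])/d[2])[:2]
def proj(n,P):
    p=vision.camera_params(n);K=np.array(p["intrinsics"]);T=np.array(p["T"])
    c=T[:3,:3].T@(np.array(P)-T[:3,3]);q=K@c;return q[:2]/q[2]
E
python3 - <<'E'
from h import *
im=cv2.imread("pics/top0.png")
a=cv2.resize(im[142:226,325:417],None,fx=6,fy=6,interpolation=cv2.INTER_CUBIC)
cv2.imwrite("pics/tz.png",cv2.convertScaleAbs(a,alpha=1.4))
a=cv2.resize(im[140:245,205:337],None,fx=6,fy=5.7,interpolation=cv2.INTER_CUBIC)
cv2.imwrite("pics/tins.png",cv2.convertScaleAbs(a,alpha=1.4))
E
```

```text
(no output)
```

View pics/tz.png

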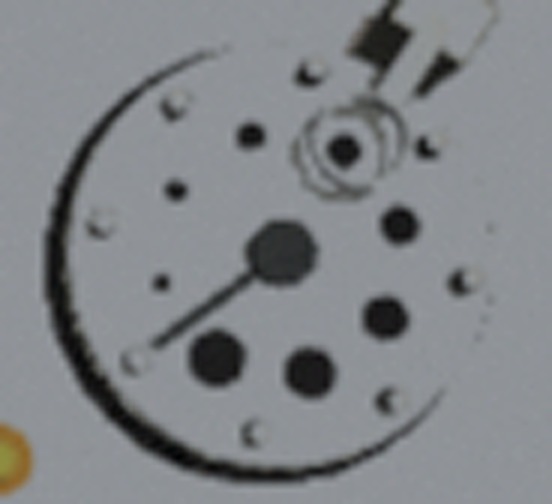

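View pics/tins.png

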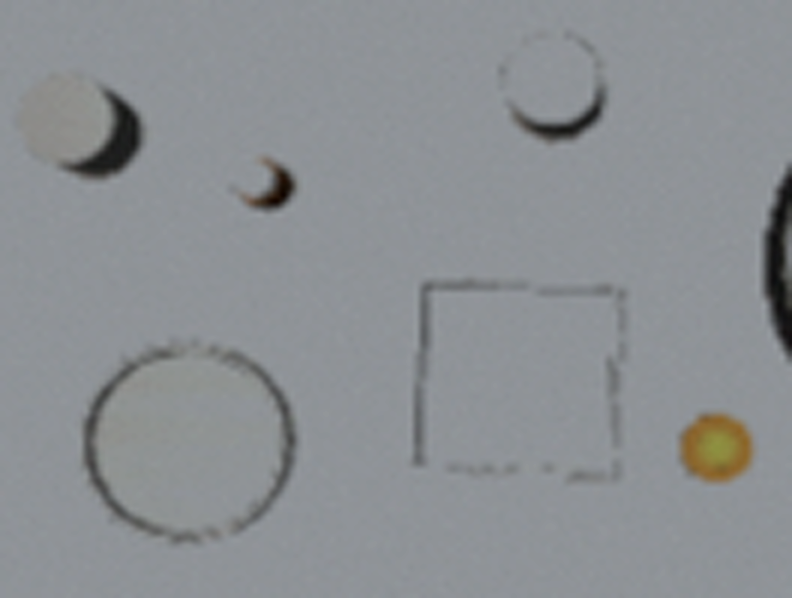

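```bash
python3 - <<'E'
from h import *
def c(x,y,fx,fy,u0,v0): return (x+.5)/fx-.5+u0,(y+.5)/fy-.5+v0
t=lambda x,y,z: ray("top",*c(x,y,6,6,325,142),z)
C=t(282,253,.088); print("axis hub",C)
ap=[(160,283),(176,190),(250,135),(344,150),(400,225),(385,318),(310,372),(216,357)]
A=np.array([t(x,y,.074) for x,y in ap]); print("axis ap",A.mean(0)); 
C=A.mean(0)
for a in A: d=a-C; print("ap",np.round(np.hypot(*d),4),np.degrees(np.arctan2(d[1],d[0])).round(1))
for x,y in [(98,222),(172,105),(312,70),(135,360),(253,433)]:
    P=t(x,y,.104);d=P-C; print("pin",P.round(4),np.hypot(*d).round(4),np.degrees(np.arctan2(d[1],d[0])).round(1))
s=lambda x,y,z: ray("top",*c(x,y,6,5.7,205,140),z).round(4)
print("tinL",s(66,118,.062),"tinR",s(553,83,.062),"vial",s(262,184,.03))
print("round",s(189,442,.016),"square",s(519,380,.016),s(427,285,.016),s(622,290,.016),s(415,466,.016),s(617,477,.016),"weight",s(716,449,.046))
E
```

```text
axis hub [ 0.53473818 -0.16902225]
axis ap [ 0.53558661 -0.1699084 ]
ap 0.0628 104.4
ap 0.0619 59.0
ap 0.0623 14.5
ap 0.0622 -31.2
ap 0.0626 -76.0
ap 0.0622 -121.1
ap 0.0619 -165.6
ap 0.0619 148.7
pin [ 0.5479 -0.0759] 0.0948 82.6
pin [ 0.6064 -0.1121] 0.0914 39.2
pin [ 0.6245 -0.1813] 0.0897 -7.3
pin [ 0.4797 -0.0947] 0.0937 126.6
pin [ 0.4444 -0.1531] 0.0927 169.5
tinL [0.6049 0.3105] tinR [0.6264 0.0593] vial [0.5735 0.2151]
round [0.4293 0.2542] square [0.4659 0.0785] [0.5189 0.1285] [0.5171 0.0242] [0.4171 0.1333] [0.4121 0.0256] weight [ 0.4287 -0.0269]
```

```bash
python3 -m creep '[[0.034,0.04,0,-5.8],[0.034,0.04,0,-5.8],[0.034,0.04,0,-5.8],[0.034,0.04,0,-5.8],[0.034,0.04,0,-5.8]]' 1 40
python3 -m creep '[[0.034,0.04,0,-5.8],[0.034,0.04,0,-5.8],[0.034,0.04,0,-5.8],[0.033,0.04,0,-5.8],[0.032,0.04,0,-5.6]]'
```

```text
t: 0.72
position: [0.4172, -0.2901, 0.1927]
eef_rot: [-0.0, 1.0, -0.022, -0.0]
ft_force: [0.7, -0.5, -0.6]
gripper_width: 0.0004
finger_force: 0.0
t: 1.35
position: [0.5841, -0.0904, 0.1925]
eef_rot: [0.0, 0.963, -0.27, -0.0]
ft_force: [0.5, 0.4, 0.3]
gripper_width: 0.0001
finger_force: 0.0
```

```bash
python3 -m creep '[[-0.001,-0.001,-0.04,0],[0,0,-0.04,0],[0,0,-0.028,0],[0,0,0,0]]'
python3 - <<'E'
from h import *
im=vision.camera("scene")[:,:,::-1]; cv2.imwrite("pics/s1.png",cv2.resize(im[160:280,170:330],None,fx=5,fy=5,interpolation=cv2.INTER_CUBIC))
C=np.array([.5355,-.170])
P=lambda a:C+.092*np.array([np.cos(np.radians(a)),np.sin(np.radians(a))])
q=[59,68,77,86,95,104,113,122,131,140,146,152]
for a,b in zip(q,q[1:]): print(b,(P(b)-P(a)).round(4))
E
```

```text
t: 1.85
position: [0.5795, -0.0923, 0.0819]
eef_rot: [0.001, 0.963, -0.269, -0.004]
ft_force: [-0.3, 0.3, -0.3]
gripper_width: -0.0001
finger_force: 0.0
68 [-0.0129  0.0064]
77 [-0.0138  0.0043]
86 [-0.0143  0.0021]
95 [-0.0144 -0.0001]
104 [-0.0142 -0.0024]
113 [-0.0137 -0.0046]
122 [-0.0128 -0.0067]
131 [-0.0116 -0.0086]
140 [-0.0101 -0.0103]
146 [-0.0058 -0.0077]
152 [-0.005  -0.0083]
```

View pics/s1.png

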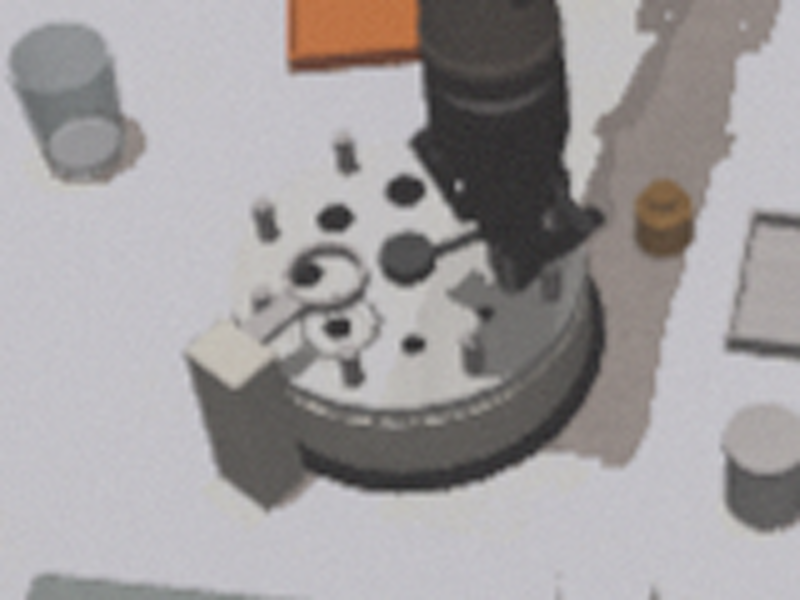

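Fingertip (515,285) sits between the pin ahead (552,280) and the one behind (475,355). I'll push in small steps.

```bash
python3 -m creep '[[-0.0063,0.0036,0,4.5],[-0.0066,0.0028,0,4.5],[-0.0068,0.0024,0,4.5],[-0.007,0.0019,0,4.5],[-0.0071,0.0013,0,4.5]]'
python3 -m creep '[[-0.0072,0.0008,0,4.5],[-0.0072,0.0002,0,4.5],[-0.0072,-0.0003,0,4.5],[-0.0072,-0.0009,0,4.5],[-0.007,-0.0015,0,4.5]]'
python3 - <<'E'
from h import *
cv2.imwrite("pics/t2.png",vision.camera("top")[:,:,::-1])
cv2.imwrite("pics/s2.png",vision.camera("scene")[:,:,::-1])
E
```

```text
t: 2.52
position: [0.5503, -0.0808, 0.0874]
eef_rot: [0.0, 0.997, -0.074, 0.002]
ft_force: [-0.4, -0.3, 1.1]
gripper_width: -0.0
finger_force: 0.0
t: 3.15
position: [0.5145, -0.0827, 0.0874]
eef_rot: [0.001, 0.993, 0.122, 0.002]
ft_force: [0.9, -0.2, 0.1]
gripper_width: -0.0003
finger_force: 0.0
```

```bash
python3 -m creep '[[-0.0069,-0.002,0,4.5],[-0.0068,-0.0026,0,4.5],[-0.0065,-0.0031,0,4.5],[-0.0063,-0.0036,0,4.5],[-0.006,-0.0041,0,4.5]]'
python3 -m creep '[[-0.0057,-0.0045,0,4.5],[-0.0053,-0.005,0,4.5],[-0.005,-0.0053,0,4.5],[0,0,0,0]]'
python3 - <<'E'
from h import *
cv2.imwrite("pics/t3.png",vision.camera("top")[:,:,::-1])
im=vision.camera("scene")[:,:,::-1]
a=[cv2.resize(i[160:280,170:330],None,fx=2.5,fy=2.5) for i in (cv2.imread("pics/s2.png"),im)]
cv2.imwrite("pics/c3.png",np.hstack(a))
E
```

```text
t: 3.88
position: [0.4818, -0.098, 0.0865]
eef_rot: [0.001, 0.95, 0.312, 0.001]
ft_force: [-0.8, 0.0, -1.0]
gripper_width: 0.0001
finger_force: 0.0
t: 4.38
position: [0.4655, -0.1134, 0.0862]
eef_rot: [0.001, 0.908, 0.42, 0.001]
ft_force: [1.1, -0.1, -0.6]
gripper_width: -0.0
finger_force: 0.0
```

View pics/c3.png

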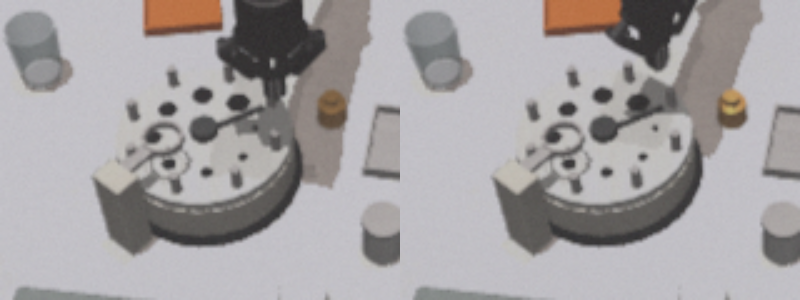

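```bash
python3 - <<'E'
from h import *
im=vision.camera("scene")[:,:,::-1].copy()
x0,y0,f=205,165,7
im2=cv2.resize(im[y0:y0+90,x0:x0+110],None,fx=f,fy=f,interpolation=cv2.INTER_CUBIC)
def m(P,c):
    u,v=proj("scene",P); cv2.circle(im2,(int((u-x0+.5)*f),int((v-y0+.5)*f)),5,c,2)
m(robot.get_obs()["position"],(0,0,255))
C=np.array([.5355,-.170])
for k in range(8):
    a=np.radians(-31+22.5+45*k); m([*(C+.092*np.array([np.cos(a),np.sin(a)])),.104],(0,255,0))
cv2.imwrite("pics/c4.png",im2)
E
```

```text
(no output)
```

View pics/c4.png

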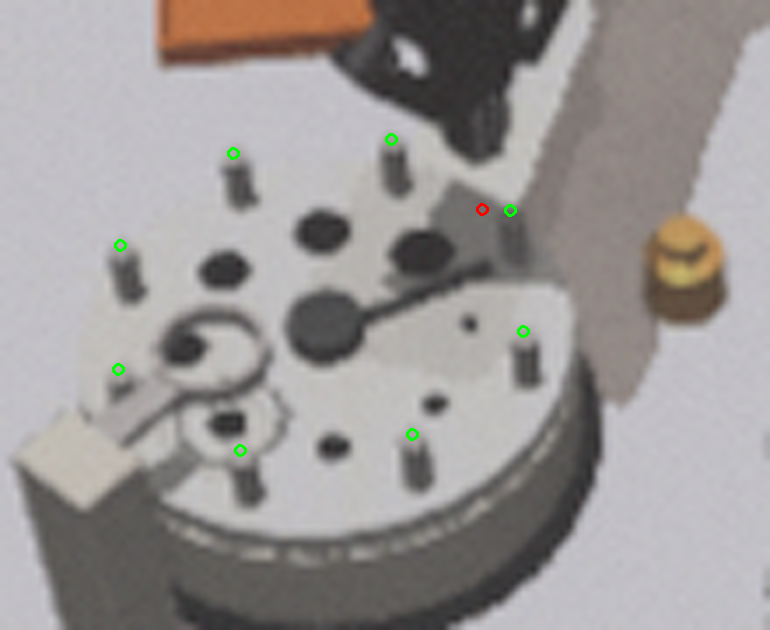

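```bash
python3 - <<'E'
from h import *
print(proj("scene",[.5795,-.0923,.0819]),proj("scene",[.5795,-.0923,.102]))
o=robot.get_obs();print(o["position"],o["joints"],proj("scene",o["position"]),proj("scene",o["position"]+[0,0,.02]))
b=ray("scene",205+478/7,165+158/7,.086);print(b)
E
```

```text
[273.5003098  224.08244469] [273.08082428 219.78154413]
[ 0.46540193 -0.11230142  0.08573673] [ 0.54056876  0.28765524 -0.40897546  1.8484313   0.13185546  1.030326
 -0.62341897] [273.48437035 194.47483575] [273.0893315 190.0976028]
[ 0.43635493 -0.11806489]
```

The fingertip shows about 7 px (roughly 25–30 mm in height) above the reported TCP, so it passed over the pins and the turret hasn't moved. I'll move midway between pins and step down, watching the force.

```bash
python3 -m creep '[[-0.0085,-0.011,0,8],[0,0,-0.004,0],[0,0,-0.004,0],[0,0,0,0]]'
python3 - <<'E'
from h import *
o=robot.get_obs();T,S=vision.camera("top")[:,:,::-1],vision.camera("scene")[:,:,::-1]
p=proj("scene",o["position"]);q=proj("top",o["position"]);print(p,q,o["ft_force"])
x0,y0=int(p[0])-40,int(p[1])-45; a=cv2.resize(S[y0:y0+75,x0:x0+65],None,fx=6,fy=6,interpolation=cv2.INTER_CUBIC)
cv2.circle(a,(int((p[0]-x0+.5)*6),int((p[1]-y0+.5)*6)),4,(0,0,255),1)
x1,y1=int(q[0])-32,int(q[1])-37; b=cv2.resize(T[y1:y1+75,x1:x1+65],None,fx=6,fy=6,interpolation=cv2.INTER_CUBIC)
cv2.circle(b,(int((q[0]-x1+.5)*6),int((q[1]-y1+.5)*6)),4,(0,0,255),1)
cv2.imwrite("pics/c5.png",np.hstack([a,cv2.convertScaleAbs(b,alpha=1.6)]))
E
```

```text
t: 5.03
position: [0.4559, -0.1228, 0.0766]
eef_rot: [-0.0, 0.875, 0.483, -0.0]
ft_force: [-1.2, -0.6, -1.1]
gripper_width: -0.0004
finger_force: 0.0
[270.91074242 193.93676319] [355.69729449 209.84592403] [-1.22800732 -0.62854951 -1.10666583]
```

View pics/c5.png

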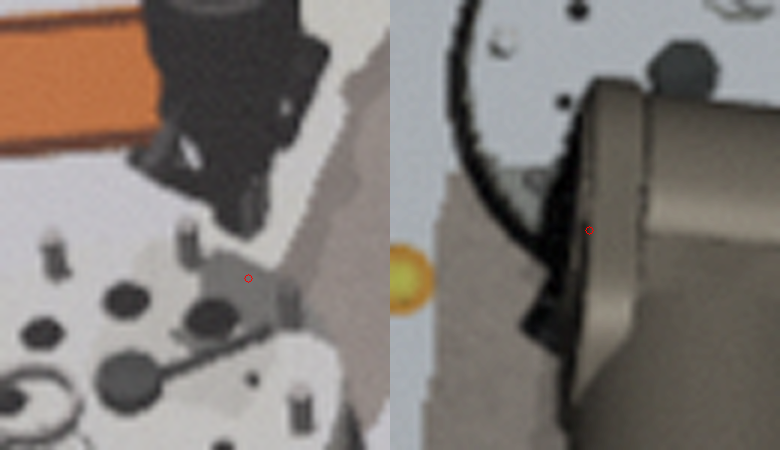

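Left: fingertip at (243,238) against the TCP mark at (248,278). The knuckles in the top view agree horizontally, so the offset is vertical, about 28 mm. I'll lower further, then check force and picture.

```bash
python3 -m creep '[[0,0,-0.005,0],[0,0,-0.005,0],[0,0,-0.004,0],[0,0,0,0]]'
python3 -m creep '[[0,0,-0.004,0],[0,0,-0.003,0],[0,0,0,0]]'
python3 - <<'E'
from h import *
o=robot.get_obs();S=vision.camera("scene")[:,:,::-1]
p=proj("scene",o["position"]);print(p)
x0,y0=int(p[0])-70,int(p[1])-45; a=cv2.resize(S[y0:y0+90,x0:x0+110],None,fx=6,fy=6,interpolation=cv2.INTER_CUBIC)
cv2.circle(a,(int((p[0]-x0+.5)*6),int((p[1]-y0+.5)*6)),4,(0,0,255),1)
cv2.imwrite("pics/c6.png",a)
E
```

```text
t: 5.62
position: [0.4555, -0.1234, 0.0626]
eef_rot: [-0.0, 0.875, 0.484, -0.0]
ft_force: [0.4, 0.7, 1.0]
gripper_width: 0.0001
finger_force: 0.0
t: 6.0
position: [0.4557, -0.1235, 0.0558]
eef_rot: [-0.0, 0.875, 0.484, -0.0]
ft_force: [0.0, -0.4, 0.6]
gripper_width: 0.0001
finger_force: 0.0
[271.13330486 198.28133002]
```

View pics/c6.png

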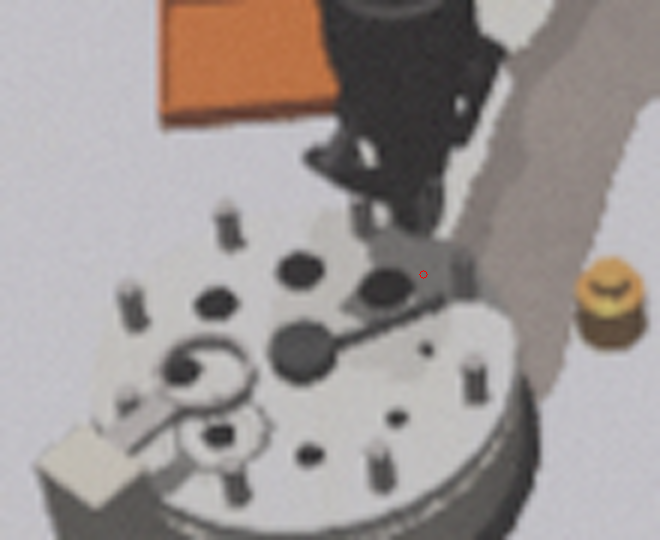

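The tip is at (415,238), between the pins at (360,215) and (462,270), with no contact at reading 0.056, so the vertical offset is confirmed. I'll work out the push steps.

```bash
python3 - <<'E'
from h import *
P=lambda a:.092*np.array([np.cos(np.radians(a)),np.sin(np.radians(a))])
for a in np.arange(150,240,4.5): print(a+4.5,(1000*(P(a+4.5)-P(a))).round(1))
E
python3 -m creep '[[-0.0038,-0.0061,0,4.5],[-0.0033,-0.0064,0,4.5],[-0.0028,-0.0067,0,4.5],[-0.0022,-0.0069,0,4.5]]'
```

```text
154.5 [-3.4 -6.4]
159.0 [-2.9 -6.6]
163.5 [-2.3 -6.8]
168.0 [-1.8 -7. ]
172.5 [-1.2 -7.1]
177.0 [-0.7 -7.2]
181.5 [-0.1 -7.2]
186.0 [ 0.5 -7.2]
190.5 [ 1.  -7.1]
195.0 [ 1.6 -7. ]
199.5 [ 2.1 -6.9]
204.0 [ 2.7 -6.7]
208.5 [ 3.2 -6.5]
213.0 [ 3.7 -6.2]
217.5 [ 4.2 -5.9]
222.0 [ 4.6 -5.6]
226.5 [ 5.  -5.2]
231.0 [ 5.4 -4.8]
235.5 [ 5.8 -4.3]
240.0 [ 6.1 -3.9]
t: 6.55
position: [0.4448, -0.148, 0.0563]
eef_rot: [-0.0, 0.788, 0.616, 0.001]
ft_force: [1.6, 4.0, -0.6]
gripper_width: -0.0005
finger_force: 1.9
```

```bash
python3 -m creep '[[-0.0007,-0.0071,0,4.5],[-0.0005,-0.0072,0,4.5],[0.0,-0.0072,0,4.5]]'
python3 -m creep '[[0.0005,-0.0072,0,4.5],[0.001,-0.0071,0,4.5],[0.0016,-0.007,0,4.5]]'
```

```text
t: 6.92
position: [0.4421, -0.1675, 0.0561]
eef_rot: [-0.002, 0.709, 0.705, 0.001]
ft_force: [-1.5, 4.6, 2.8]
gripper_width: -0.0002
finger_force: 2.3
t: 7.3
position: [0.4459, -0.1928, 0.0563]
eef_rot: [0.0, 0.623, 0.782, -0.0]
ft_force: [-0.4, -0.2, -0.7]
gripper_width: -0.0001
finger_force: 0.0
```

```bash
python3 -m creep '[[0.0021,-0.0069,0,4.5],[0.0027,-0.0067,0,4.5],[0.0032,-0.0065,0,4.5],[0.0037,-0.0062,0,4.5]]'
python3 -m creep '[[0.0042,-0.0059,0,4.5],[0.0046,-0.0056,0,4.5]]'
```

```text
t: 7.8
position: [0.4564, -0.2179, 0.056]
eef_rot: [-0.001, 0.492, 0.87, 0.0]
ft_force: [-3.5, 2.5, 2.9]
gripper_width: -0.0003
finger_force: 1.6
t: 8.05
position: [0.4639, -0.2287, 0.0558]
eef_rot: [-0.003, 0.423, 0.906, 0.0]
ft_force: [-4.6, 2.5, 3.6]
gripper_width: -0.0001
finger_force: 2.9
```

```bash
python3 -m creep '[[0.005,-0.0052,0,4.5],[0.0054,-0.0048,0,4.5],[0,0,0,0]]'
python3 - <<'E'
from h import *
cv2.imwrite("pics/t7.png",vision.camera("top")[:,:,::-1]);im=vision.camera("scene")[:,:,::-1];cv2.imwrite("pics/s7.png",im)
g=cv2.cvtColor(im,cv2.COLOR_BGR2GRAY);n,l,st,c=cv2.connectedComponentsWithStats((g<80).astype(np.uint8))
C=np.array([.5355,-.17])
for i in range(1,n):
    if 4<st[i,4]<300 and 195<c[i,0]<300 and 180<c[i,1]<255:
        d=ray("scene",*c[i],.074)-C
        print(st[i,4],c[i].round(1),np.hypot(*d).round(4),np.degrees(np.arctan2(d[1],d[0])).round(1)%360)
E
```

```text
t: 8.43
position: [0.477, -0.2408, 0.0561]
eef_rot: [0.0, 0.352, 0.936, 0.0]
ft_force: [-0.3, 0.0, 0.2]
gripper_width: 0.0001
finger_force: 0.0
19 [246.9 200.2] 0.0522 206.5
44 [239.2 201.4] 0.0602 230.1
21 [232.1 212.4] 0.058 277.9
28 [251.6 213.9] 0.0074 24.8
5 [271.8 213.4] 0.0637 92.5
25 [234.5 223.3] 0.0634 320.6
11 [264.4 224.1] 0.064 50.0
19 [248.6 228.5] 0.0637 5.4
```

```bash
python3 -m creep '[[-0.002,0.002,0.04,0],[0,0,0.06,0],[0,0,0.04,0]]' 0 40
cat >> h.py <<'E'
def aps(im,n,z=.074):
    g=cv2.cvtColor(im,cv2.COLOR_BGR2GRAY);m,l,st,c=cv2.connectedComponentsWithStats((g<(80 if n=="scene" else 55)).astype(np.uint8))
    C=np.array([.5355,-.17]);r=[]
    for i in range(1,m):
        d=ray(n,*c[i],z)-C
        if 4<st[i,4]<100 and .052<np.hypot(*d)<.072: r.append((int(st[i,4]),round(float(np.degrees(np.arctan2(d[1],d[0])))%360,1)))
    return sorted(r,key=lambda x:x[1])
E
python3 - <<'E'
from h import *
print("s0",aps(cv2.imread("pics/scene0.png"),"scene"));print("t0",aps(cv2.imread("pics/top0.png"),"top"))
print("s7",aps(cv2.imread("pics/s7.png"),"scene"))
for n in("scene","top"):
    im=vision.camera(n)[:,:,::-1];cv2.imwrite(f"pics/{n}8.png",im);print(n,aps(im,n))
E
```

```text
t: 8.9
position: [0.4756, -0.238, 0.1991]
eef_rot: [0.002, 0.352, 0.936, -0.0]
ft_force: [-0.0, -0.5, -0.5]
gripper_width: 0.0545
finger_force: 0.0
s0 [(7, 15.1), (39, 147.2), (27, 192.7), (22, 240.2), (18, 285.7), (13, 330.8)]
t0 [(13, 14.0), (6, 59.4), (63, 149.1), (51, 194.5), (37, 239.2), (28, 284.0), (21, 328.7)]
s7 [(19, 5.4), (11, 50.0), (5, 92.5), (19, 206.5), (44, 230.1), (21, 277.9), (25, 320.6)]
scene [(18, 11.7), (11, 54.7), (6, 99.3), (18, 212.6), (42, 236.3), (29, 282.4), (27, 326.4)]
top [(27, 10.9), (17, 56.0), (13, 100.6), (6, 146.3), (7, 190.8), (36, 325.7)]
```

The sixth aperture (36 px area, matching 23 mm) is settling at 326° toward 329° home. Next I'll touch the bench with shut fingers at a free spot to get the tip height offset.

```bash
python3 -m creep '[[0.0155,0.0473,0,-6.1],[0.0155,0.0473,0,-6.1],[0.0155,0.0473,0,-6.1],[0.0155,0.0473,0,-6.1],[0.0155,0.0473,0,-6.1]]' 1 40
python3 -m creep '[[0.0155,0.0473,0,-6.1],[0.0155,0.0473,0,-6.1],[0.0155,0.0473,0,-6.1],[0,0,-0.06,0],[0,0,-0.06,0]]'
python3 -m creep '[[0,0,-0.05,0],[0,0,0,0]]'
python3 - <<'E'
from h import *
print(robot.get_obs()["joints"].round(2))
for n in("scene","top"):
    im=vision.camera(n)[:,:,::-1];cv2.imwrite(f"pics/{n}9.png",im);print(n,aps(im,n))
print("jar",ray("top",321,118,.085),"mortar",ray("top",253,122,.07))
E
```

```text
t: 9.62
position: [0.5519, -0.0004, 0.1953]
eef_rot: [-0.0, 0.587, 0.809, -0.0]
ft_force: [0.2, -0.5, 0.4]
gripper_width: -0.0002
finger_force: 0.0
t: 10.25
position: [0.5988, 0.1417, 0.0746]
eef_rot: [0.0, 0.706, 0.708, 0.001]
ft_force: [0.2, -0.7, -0.4]
gripper_width: 0.0001
finger_force: 0.0
t: 10.5
position: [0.5936, 0.1383, 0.0209]
eef_rot: [-0.003, 0.707, 0.707, -0.005]
ft_force: [-0.3, -0.5, 0.0]
gripper_width: -0.0001
finger_force: 0.0
[ 0.11  0.65 -0.57  1.53  0.38  1.08 -0.54]
scene [(17, 12.0), (10, 55.2), (6, 99.3), (38, 236.3), (28, 283.2), (26, 326.6)]
top [(28, 10.9), (18, 55.6), (13, 101.2), (7, 146.6), (61, 235.8), (50, 280.5), (36, 325.7)]
jar [ 0.73402578 -0.01472347] mortar [0.72366074 0.19515969]
```

```bash
python3 - <<'E'
from h import *
C=np.array([.5355,-.17])
def f(P): d=P-C; return np.hypot(*d).round(4),np.degrees(np.arctan2(d[1],d[0])).round(1)
print("scene ring",f(ray("scene",205+215/7-.4,165+350/7-.4,.125)))
for x,y in((338,152),(345,150),(365,143)): print("top",x,f(ray("top",(x+.5)/6-.5+325,(y+.5)/6-.5+142,.125)))
# predicted pixels (tz crop) of the ring centre for several index angles
for a in(-35,-33,-31,-29):
    P=[*(C+.062*np.array([np.cos(np.radians(a)),np.sin(np.radians(a))])),.125];u,v=proj("top",P);print(a,((u-325)*6).round(),((v-142)*6).round(),proj("scene",P).round(1))
# column top (bright) in the scene: four corners read in c4 at 7x
c=[(72,413),(146,462),(87,512),(13,458)]
print("col",f(np.mean([ray("scene",205+x/7-.4,165+y/7-.4,.124) for x,y in c],0)))
E
```

```text
scene ring (np.float64(0.0637), np.float64(-27.4))
top 338 (np.float64(0.0502), np.float64(-24.8))
top 345 (np.float64(0.0526), np.float64(-27.7))
top 365 (np.float64(0.0606), np.float64(-34.3))
-35 365.0 139.0 [233.7 212.9]
-33 362.0 137.0 [234.2 213.3]
-31 358.0 134.0 [234.7 213.6]
-29 354.0 132.0 [235.3 214. ]
col (np.float64(0.1383), np.float64(-30.5))
```

```bash
python3 -m creep '[[0,0,-0.01,0],[0,0,-0.01,0],[0,0,-0.006,0],[0,0,0,0]]'
python3 -m creep '[[0,0,-0.006,0],[0,0,-0.004,0],[0,0,0,0]]'
```

```text
t: 11.1
position: [0.5982, 0.1399, -0.0005]
eef_rot: [-0.0, 0.707, 0.707, -0.001]
ft_force: [-0.1, 0.7, 0.5]
gripper_width: -0.0
finger_force: 0.0
t: 11.48
position: [0.5983, 0.14, -0.0104]
eef_rot: [-0.0, 0.707, 0.707, -0.0]
ft_force: [-0.7, -0.1, 0.1]
gripper_width: -0.0001
finger_force: 0.0
```

```bash
python3 -m creep '[[0,0,-0.004,0],[0,0,-0.004,0],[0,0,0,0]]'
python3 -m creep '[[0,0,-0.003,0],[0,0,-0.003,0],[0,0,0,0]]'
```

```text
t: 11.85
position: [0.5982, 0.14, -0.0184]
eef_rot: [-0.0, 0.707, 0.707, -0.0]
ft_force: [-1.0, -0.0, -0.3]
gripper_width: -0.0001
finger_force: 0.0
t: 12.22
position: [0.5984, 0.14, -0.0243]
eef_rot: [-0.0, 0.707, 0.707, -0.0]
ft_force: [0.5, -0.1, 0.5]
gripper_width: 0.0001
finger_force: 0.0
```

```bash
python3 -m creep '[[0,0,-0.002,0],[0,0,-0.002,0],[0,0,0,0]]'
python3 -m creep '[[0,0,-0.002,0],[0,0,-0.001,0],[0,0,0,0]]'
```

```text
t: 12.6
position: [0.5985, 0.14, -0.0281]
eef_rot: [-0.0, 0.707, 0.707, -0.0]
ft_force: [-0.3, -0.2, 0.6]
gripper_width: -0.0003
finger_force: 0.0
t: 12.98
position: [0.5985, 0.1401, -0.031]
eef_rot: [-0.0, 0.707, 0.707, -0.0]
ft_force: [0.0, 0.8, 0.0]
gripper_width: 0.0003
finger_force: 0.0
```

```bash
python3 -m creep '[[0,0,-0.002,0],[0,0,-0.002,0],[0,0,0,0]]'
python3 - <<'E'
from h import *
im=vision.camera("scene")[:,:,::-1];o=robot.get_obs()["position"];p=proj("scene",o);print(p,o)
g=cv2.cvtColor(im,cv2.COLOR_BGR2GRAY);u=int(p[0])
for v in range(int(p[1])-28,int(p[1])+4): print(v,g[v,u-6:u+7:2])
E
```

```text
t: 13.35
position: [0.5984, 0.14, -0.0352]
eef_rot: [-0.0, 0.707, 0.707, -0.0]
ft_force: [-0.4, -0.9, -1.4]
gripper_width: -0.0003
finger_force: 0.0
[348.81698628 259.67602088] [ 0.59857019  0.14009009 -0.03504076]
231 [58 51 53 48 50 49 51]
232 [74 54 52 53 52 51 47]
233 [101  77  50  52  56  52  51]
234 [124 118  56  53  56  51  54]
235 [134 132  58  56  48  48  51]
236 [133 134  59  58  49  51  53]
237 [132 134  50  53  50  54  54]
238 [134 136  52  55  55  52  50]
239 [134 135  65  52  50  57  58]
240 [136 134  68  54  62  66  51]
241 [135 136  59  55  60  67  54]
242 [130 136  64  55  66  66  52]
243 [120 132  60  53  70  75  57]
244 [119 128  74  51  71  77  54]
245 [122 121  86  53  75  72  54]
246 [122 125  90  67  86  76  53]
247 [121 123  95  86  87  86  63]
248 [121 122  91  75  89  90  66]
249 [117 122  84  66  95  92  59]
250 [118 118  86  67 103 105  65]
251 [118 118  83  63  87  90  62]
252 [120 120  90  58  69  70  57]
253 [117 118  96  58  57  61  85]
254 [120 117 112  76  72  76 121]
255 [119 120 122 107 103 101 122]
256 [121 118 120 120 121 123 121]
257 [131 117 123 122 124 124 122]
258 [165 121 119 118 123 121 120]
259 [191 132 120 122 120 122 119]
260 [191 169 121 118 122 121 121]
261 [189 193 133 121 118 122 122]
262 [189 190 149 123 119 118 123]
```

```bash
python3 -m creep '[[0,0,-0.002,0],[0,0,0,0]]'
python3 -m creep '[[0,0,-0.002,0],[0,0,0,0]]'
```

```text
t: 13.65
position: [0.5985, 0.1401, -0.0371]
eef_rot: [-0.0, 0.707, 0.707, -0.0]
ft_force: [-0.4, -0.3, -0.7]
gripper_width: -0.0
finger_force: 0.0
t: 13.9
position: [0.5989, 0.1403, -0.038]
eef_rot: [0.0, 0.707, 0.707, 0.0]
ft_force: [-0.8, -1.0, 5.2]
gripper_width: -0.0002
finger_force: 2.5
```

Bench contact at reading −0.0375, so tip height = reading + 0.0375. Now I'll nudge the turret the remaining ~3° to the true index.

```bash
python3 -m creep '[[0,0,0.06,0],[0,0,0.06,0],[0,0,0.06,0],[-0.0025,-0.045,0,9.5],[-0.0025,-0.045,0,9.5]]'
python3 -m creep '[[-0.0025,-0.045,0,9.5],[-0.0025,-0.045,0,9.5],[-0.0025,-0.045,0,9.5],[-0.0005,-0.008,0,9.5],[0,0,0,0]]'
```

```text
t: 14.52
position: [0.5943, 0.05, 0.1423]
eef_rot: [0.001, 0.577, 0.816, 0.001]
ft_force: [0.1, -0.7, -0.6]
gripper_width: -0.0001
finger_force: 0.0
t: 15.15
position: [0.5854, -0.0942, 0.1406]
eef_rot: [-0.0, 0.286, 0.958, 0.0]
ft_force: [-0.3, 0.7, -0.1]
gripper_width: -0.0003
finger_force: 0.0
```

```bash
python3 -m creep '[[0,0,-0.04,0],[0,0,-0.04,0],[0,0,-0.013,0],[0,0,0,0]]'
```

```text
t: 15.65
position: [0.5855, -0.0917, 0.0479]
eef_rot: [-0.0, 0.284, 0.959, 0.0]
ft_force: [0.6, -0.2, 0.8]
gripper_width: 0.0
finger_force: 0.0
```

```bash
python3 -m creep '[[-0.0053,0.003,0,4],[-0.0052,0.0028,0,4],[0,0,0,0]]'
python3 -m creep '[[-0.0022,0.0011,0,1],[0,0,0,0]]'
python3 -m creep '[[-0.0022,0.0011,0,1],[0,0,0,0]]'
```

```text
t: 16.02
position: [0.5767, -0.0863, 0.0502]
eef_rot: [0.002, 0.216, 0.976, 0.0]
ft_force: [0.0, -0.3, 0.3]
gripper_width: -0.0002
finger_force: 0.0
t: 16.27
position: [0.5734, -0.0859, 0.0486]
eef_rot: [0.0, 0.208, 0.978, 0.0]
ft_force: [0.5, -0.0, -0.7]
gripper_width: 0.0002
finger_force: 0.0
t: 16.52
position: [0.5706, -0.0848, 0.0481]
eef_rot: [-0.0, 0.199, 0.98, -0.0]
ft_force: [-0.5, 0.6, 0.1]
gripper_width: 0.0
finger_force: 0.0
```

```bash
python3 -m creep '[[-0.0018,0.0007,0,1],[0,0,0,0]]'
python3 -m creep '[[-0.0018,0.0007,0,1],[0,0,0,0]]'
python3 -m creep '[[-0.0018,0.0007,0,1],[0,0,0,0]]'
python3 - <<'E'
from h import *
print(aps(vision.camera("top")[:,:,::-1],"top"),aps(vision.camera("scene")[:,:,::-1],"scene"))
E
```

```text
t: 16.77
position: [0.5689, -0.0841, 0.0481]
eef_rot: [-0.0, 0.19, 0.982, 0.0]
ft_force: [0.3, -0.3, 0.9]
gripper_width: 0.0001
finger_force: 0.1
t: 17.02
position: [0.567, -0.0835, 0.0481]
eef_rot: [-0.0, 0.182, 0.983, -0.0]
ft_force: [-0.0, -0.9, 0.2]
gripper_width: -0.0001
finger_force: 0.3
t: 17.27
position: [0.5652, -0.0829, 0.0481]
eef_rot: [-0.0, 0.173, 0.985, -0.0]
ft_force: [0.7, -0.8, -0.2]
gripper_width: 0.0001
finger_force: 0.4
[(47, 285.0), (15, 326.7)] [(20, 16.3), (14, 60.1), (39, 240.7), (31, 286.0), (27, 331.2)]
```

Now 331.2°/286.0° against 330.8°/285.7° at the start's home position, so it's seated. I'll back off and go to the right tin.

```bash
python3 -m creep '[[0.003,-0.001,0.005,0],[0,0,0.055,0],[0,0,0.06,0],[0.0087,0.0205,0,-10],[0.0087,0.0205,0,-10]]'
python3 -m creep '[[0.0087,0.0205,0,-10],[0.0087,0.0205,0,-10],[0.0087,0.0205,0,-10],[0.0087,0.0205,0,-10],[0.0067,0.0205,0,-10]]' 0 40
python3 -m creep '[[0,0,0,0],[0,0,-0.03,0],[0,0,-0.03,0],[0,0,0,0]]'
python3 - <<'E'
from h import *
for n in("top","scene"): im=vision.camera(n)[:,:,::-1];cv2.imwrite(f"pics/{n}10.png",im);print(aps(im,n))
E
```

```text
t: 18.0
position: [0.5865, -0.0421, 0.1696]
eef_rot: [0.001, 0.345, 0.939, 0.001]
ft_force: [-0.5, 0.1, -0.6]
gripper_width: -0.0004
finger_force: 0.0
t: 18.62
position: [0.6273, 0.061, 0.1683]
eef_rot: [-0.0, 0.709, 0.706, 0.0]
ft_force: [1.1, -0.4, 0.1]
gripper_width: 0.0856
finger_force: 0.0
t: 19.12
position: [0.6248, 0.0574, 0.1054]
eef_rot: [-0.002, 0.707, 0.708, -0.003]
ft_force: [-0.9, -0.6, -0.2]
gripper_width: 0.0854
finger_force: 0.0
[(27, 13.8), (19, 59.4), (12, 103.7), (8, 149.3), (59, 239.1), (47, 284.2), (36, 328.6)]
[(19, 14.7), (11, 58.9), (7, 102.7), (37, 240.1), (31, 284.9), (28, 330.2)]
```

```bash
python3 - <<'E'
from h import *
print(ray("scene",323,246,.062),ray("scene",410,250,.062))
E
python3 -m creep '[[0,0.001,-0.04,0],[0,0,-0.04,0],[0,0,-0.035,0],[0,0,-0.015,0],[0,0,0,0]]'
python3 -m creep '[[0,0,0,0],[0,0,0,0],[0,0,0,0],[0,0,0,0]]' 1 30
```

```text
[0.62673837 0.06035823] [0.61038398 0.31027086]
t: 19.85
position: [0.6276, 0.0606, -0.0215]
eef_rot: [0.0, 0.707, 0.707, 0.0]
ft_force: [0.2, -0.7, 0.7]
gripper_width: 0.0852
finger_force: 0.0
t: 20.35
position: [0.6291, 0.0611, -0.0199]
eef_rot: [0.001, 0.707, 0.707, 0.002]
ft_force: [0.6, -0.3, 6.4]
gripper_width: 0.0489
finger_force: 30.0
```

```bash
python3 -m creep '[[0,0,0.01,0],[0,0,0.015,0],[0,0,0.015,0],[0,0,0,0],[0,0,0,0]]'
python3 -m creep '[[0,0,0,0],[0,0,0,0]]'
python3 - <<'E'
from h import *
for i in range(4): print(robot.get_obs()["ft_force"][2].round(2)); im=vision.camera("scene")
cv2.imwrite("pics/s11.png",im[:,:,::-1])
g=cv2.cvtColor(im,cv2.COLOR_RGB2GRAY); 
for v in range(215,275,3): print(v,g[v,300:350:4])
E
```

```text
t: 20.98
position: [0.627, 0.0606, 0.018]
eef_rot: [-0.0, 0.707, 0.707, -0.0]
ft_force: [0.3, -0.2, -0.4]
gripper_width: 0.0487
finger_force: 31.3
t: 21.22
position: [0.6268, 0.0607, 0.0175]
eef_rot: [-0.0, 0.707, 0.707, -0.0]
ft_force: [-0.5, 0.0, -1.8]
gripper_width: 0.0487
finger_force: 31.3
-1.85
-0.06
-0.94
-0.09
215 [188 150 135  52  56  65  58  59  71  53 163 160 163]
218 [189 189 133  53  49  52  54  56  50  53 161 161 163]
221 [189 191 134  53  49  53  55  52  54  48 162 160 162]
224 [188 189 139 105  53  50  53  49  56  64 160 162 164]
227 [189 189 157 134  59  52  50  54  53 164 164 161 159]
230 [189 190 188 135  80  54  53  52  79  90 117 143 154]
233 [188 189 189 135 112  54  57  50 132 142 142 120  87]
236 [189 189 189 130  95  55  65  60 127 131 190 191 190]
239 [190 190 187 145  88  60  83  55 112 130 189 190 190]
242 [189 189 187 148  87  74  68  62 119 133 160 188 189]
245 [187 188 188 192  83  70  65  81 127 133 133 191 190]
248 [191 188 188 189  83  56  55  90 132 135 134 184 190]
251 [189 189 190 186  81  52  56  92 128 133 130 131 191]
254 [189 190 186 187  94  64  58  91 131 130 134 134 188]
257 [192 188 188 188 117 103  97 121 133 137 135 132 173]
260 [188 189 188 189 120 119 121 122 133 134 136 133 159]
263 [187 188 188 188 165 120 117 122 135 135 133 135 134]
266 [189 188 188 186 188 121 120 119 134 135 152 159 169]
269 [189 186 189 188 190 166 121 122 180 189 189 187 192]
272 [188 186 191 186 187 121 121 170 191 191 193 191 190]
```

Mean lift force is about −0.7 N, so the right tin seems to be the empty one. Carrying it to the round tray while taking more readings.

```bash
python3 -m creep '[[0,0,0.035,0],[0,0,0.035,0],[-0.02,0.02,0,0],[-0.033,0.032,0,0],[-0.033,0.032,0,0]]'
python3 -m creep '[[-0.033,0.032,0,0],[-0.033,0.032,0,0],[-0.03,0.03,0,0],[-0.015,0.015,0,0],[0,0,0,0]]'
python3 -m creep '[[0,0,0,0],[0,0,0,0]]'
python3 - <<'E'
from h import *
f=[]
for i in range(8): f.append(robot.get_obs()["ft_force"][2]); im=vision.camera("top")
print(np.mean(f),np.std(f),robot.get_obs()["position"]); cv2.imwrite("pics/t12.png",im[:,:,::-1])
E
```

```text
t: 22.05
position: [0.5405, 0.1456, 0.0883]
eef_rot: [0.0, 0.707, 0.707, 0.0]
ft_force: [-0.7, 1.4, -1.0]
gripper_width: 0.0485
finger_force: 31.4
t: 22.68
position: [0.4288, 0.2555, 0.0885]
eef_rot: [-0.0, 0.705, 0.709, 0.0]
ft_force: [0.5, -0.0, -1.2]
gripper_width: 0.0489
finger_force: 31.4
t: 22.92
position: [0.4316, 0.2523, 0.0879]
eef_rot: [0.0, 0.708, 0.706, -0.0]
ft_force: [1.7, 0.3, -0.8]
gripper_width: 0.0487
finger_force: 31.4
-0.795226598052442 0.4205436703487302 [0.43035035 0.25366495 0.08808353]
```

```bash
python3 -m creep '[[0,0,-0.035,0],[0,0,-0.035,0],[0,0,-0.02,0],[0,0,-0.008,0],[0,0,0,0]]'
python3 -m creep '[[0,0,-0.003,0],[0,0,-0.0015,0],[0,0,0,0]]'
```

```text
t: 23.95
position: [0.4302, 0.2538, -0.0099]
eef_rot: [-0.0, 0.707, 0.707, -0.0]
ft_force: [0.3, 1.1, 0.1]
gripper_width: 0.0491
finger_force: 31.4
t: 24.32
position: [0.4306, 0.2538, -0.0141]
eef_rot: [0.0, 0.707, 0.707, 0.0]
ft_force: [-0.8, 0.3, -0.9]
gripper_width: 0.0489
finger_force: 31.4
```

```bash
python3 -m creep '[[0,0,-0.0015,0],[0,0,0,0]]'
python3 -m creep '[[0,0,-0.001,0],[0,0,0,0]]'
python3 -m creep '[[0,0,-0.001,0],[0,0,0,0]]'
```

```text
t: 24.58
position: [0.4308, 0.2541, -0.015]
eef_rot: [0.0, 0.707, 0.707, 0.0]
ft_force: [0.2, -0.8, 4.9]
gripper_width: 0.0489
finger_force: 30.4
t: 24.82
position: [0.431, 0.2543, -0.0152]
eef_rot: [0.001, 0.707, 0.707, 0.001]
ft_force: [-2.0, -1.9, 11.0]
gripper_width: 0.0491
finger_force: 29.3
t: 25.08
position: [0.4311, 0.2544, -0.0153]
eef_rot: [0.001, 0.707, 0.707, 0.001]
ft_force: [-3.3, -3.5, 16.9]
gripper_width: 0.0488
finger_force: 28.6
```

```bash
python3 -m creep '[[0,0,0.0025,0],[0,0,0,0]]'
python3 -m creep '[[0,0,0,0],[0,0,0,0],[0,0,0.02,0],[0,0,0.05,0],[0,0,0.06,0]]' 0 30
python3 -m creep '[[0.035,0.0113,0,0],[0.044,0.0141,0,0],[0.044,0.0141,0,0],[0.035,0.0113,0,0],[0.018,0.0057,0,0]]'
python3 -m creep '[[0,0,0,0],[0,0,-0.035,0],[0,0,-0.04,0],[0,0,-0.035,0],[0,0,0,0]]'
```

```text
t: 25.32
position: [0.4308, 0.254, -0.015]
eef_rot: [0.0, 0.707, 0.707, 0.001]
ft_force: [-1.2, 0.1, 4.3]
gripper_width: 0.0487
finger_force: 31.5
t: 25.95
position: [0.4292, 0.2529, 0.1147]
eef_rot: [-0.001, 0.707, 0.707, -0.002]
ft_force: [1.6, 0.2, -0.6]
gripper_width: 0.0853
finger_force: 0.0
t: 26.58
position: [0.6078, 0.3101, 0.1131]
eef_rot: [-0.0, 0.707, 0.707, -0.0]
ft_force: [-0.4, 0.4, -0.0]
gripper_width: 0.0854
finger_force: 0.0
t: 27.2
position: [0.6025, 0.3079, 0.001]
eef_rot: [-0.001, 0.707, 0.708, -0.004]
ft_force: [-0.3, 0.3, -0.1]
gripper_width: 0.0853
finger_force: 0.0
```

```bash
python3 -m creep '[[0,0,-0.012,0],[0,0,-0.008,0],[0,0,0,0]]'
python3 -m creep '[[0,0,0,0],[0,0,0,0],[0,0,0,0],[0,0,0,0]]' 1 50
python3 -m creep '[[0,0,0.01,0],[0,0,0.015,0],[0,0,0.015,0],[0,0,0,0],[0,0,0,0]]'
python3 - <<'E'
from h import *
f=[]
for i in range(8): f.append(robot.get_obs()["ft_force"][2]); im=vision.camera("top")
print(np.mean(f),np.std(f),robot.get_obs()["position"]); cv2.imwrite("pics/t13.png",im[:,:,::-1]);cv2.imwrite("pics/s13.png",vision.camera("scene")[:,:,::-1])
E
```

```text
t: 27.58
position: [0.6062, 0.3101, -0.0154]
eef_rot: [0.0, 0.707, 0.707, -0.0]
ft_force: [0.3, 0.3, -0.1]
gripper_width: 0.0854
finger_force: 0.0
t: 28.08
position: [0.6066, 0.3107, -0.0145]
eef_rot: [0.0, 0.707, 0.707, 0.001]
ft_force: [-1.0, 0.2, 3.9]
gripper_width: 0.0487
finger_force: 51.0
t: 28.7
position: [0.6061, 0.3101, 0.0245]
eef_rot: [0.0, 0.707, 0.707, -0.0]
ft_force: [-0.1, -0.7, -3.3]
gripper_width: 0.0489
finger_force: 52.0
-2.9981887260185083 0.5418293053909286 [0.60611866 0.31013961 0.02428683]
```

The left tin is full (≈3.0 N). Carrying it to the square tray.

```bash
python3 -m creep '[[0,0,0.035,0],[0,0,0.035,0],[-0.01,-0.017,0,0],[-0.02,-0.033,0,0],[-0.024,-0.04,0,0]]'
python3 -m creep '[[-0.026,-0.042,0,0],[-0.024,-0.04,0,0],[-0.02,-0.033,0,0],[-0.01,-0.017,0,0],[-0.006,-0.01,0,0]]'
python3 -m creep '[[0,0,0,0],[0,0,-0.035,0],[0,0,-0.03,0],[0,0,-0.02,0],[0,0,-0.01,0]]'
python3 -m creep '[[0,0,-0.006,0],[0,0,0,0],[0,0,0,0]]'
python3 - <<'E'
from h import *
# tin placed in round tray: where is the lid now, and what is the square tray outline
im=vision.camera("scene")[:,:,::-1];cv2.imwrite("pics/s14.png",im);cv2.imwrite("pics/t14.png",vision.camera("top")[:,:,::-1])
print(proj("scene",[.4293,.2542,.067]),proj("top",[.4293,.2542,.067]),robot.get_obs()["position"])
E
```

```text
t: 29.78
position: [0.5518, 0.2202, 0.0947]
eef_rot: [-0.0, 0.706, 0.708, 0.001]
ft_force: [0.2, -1.5, -3.0]
gripper_width: 0.0487
finger_force: 52.5
t: 30.4
position: [0.4659, 0.0772, 0.0949]
eef_rot: [0.001, 0.707, 0.707, -0.0]
ft_force: [-0.4, 0.2, -2.6]
gripper_width: 0.0485
finger_force: 52.5
t: 31.02
position: [0.4662, 0.0797, -0.0014]
eef_rot: [-0.001, 0.706, 0.708, 0.0]
ft_force: [0.2, -0.1, -2.7]
gripper_width: 0.0485
finger_force: 52.6
t: 31.4
position: [0.4671, 0.0785, -0.0057]
eef_rot: [0.001, 0.707, 0.707, 0.001]
ft_force: [-0.3, 0.3, -3.2]
gripper_width: 0.0485
finger_force: 52.6
[390.61541041 200.53919291] [232.15729884 217.26118982] [ 0.46698457  0.07830668 -0.00574211]
```

```bash
python3 -m creep '[[0,0,-0.002,0],[0,0,-0.0015,0],[0,0,0,0]]'
python3 -m creep '[[0,0,-0.001,0],[0,0,0,0]]'
python3 -m creep '[[0,0,-0.001,0],[0,0,0,0]]'
```

```text
t: 31.88
position: [0.4661, 0.0781, -0.0101]
eef_rot: [-0.0, 0.707, 0.707, -0.0]
ft_force: [0.7, -0.6, -2.9]
gripper_width: 0.0484
finger_force: 52.6
t: 32.12
position: [0.4663, 0.0783, -0.0106]
eef_rot: [0.0, 0.707, 0.707, -0.0]
ft_force: [-1.5, 0.2, 0.6]
gripper_width: 0.0486
finger_force: 52.7
t: 32.38
position: [0.4664, 0.0783, -0.0107]
eef_rot: [0.0, 0.707, 0.707, -0.0]
ft_force: [-3.4, -0.7, 9.6]
gripper_width: 0.0489
finger_force: 53.1
```

Touching down; unload, release, rise and move clear.

```bash
python3 -m creep '[[0,0,0.001,0],[0,0,0,0]]'
python3 -m creep '[[0,0,0,0],[0,0,0,0],[0,0,0.02,0],[0,0,0.05,0],[0,0,0.05,0]]' 0 30
python3 -m creep '[[0,0,0.05,0],[-0.03,-0.04,0.03,0],[-0.03,-0.05,0,0],[-0.02,-0.055,0,0],[0,-0.055,0,0]]'
python3 -m creep '[[-0.01,-0.055,0,0],[-0.01,-0.055,0,0],[0,0,0,0]]'
python3 - <<'E'
from h import *
T,S=[vision.camera(n)[:,:,::-1] for n in("top","scene")]
print(aps(T,"top"))
a=cv2.convertScaleAbs(cv2.resize(T[90:240,160:420],None,fx=3,fy=3,interpolation=cv2.INTER_CUBIC),alpha=1.5)
b=cv2.resize(S[160:310,190:480],(780,403))[:145]
b=cv2.resize(S[165:250,230:480],None,fx=1.0,fy=1.0); b=cv2.copyMakeBorder(cv2.resize(b,(420,143)),0,0,0,360,cv2.BORDER_CONSTANT)
cv2.imwrite("pics/final.png",np.vstack([a,b]))
E
```

```text
t: 32.62
position: [0.4664, 0.0784, -0.0106]
eef_rot: [0.0, 0.707, 0.707, 0.0]
ft_force: [-1.6, 1.0, 4.0]
gripper_width: 0.0483
finger_force: 52.7
t: 33.25
position: [0.4661, 0.0782, 0.1101]
eef_rot: [-0.0, 0.707, 0.707, -0.0]
ft_force: [0.4, -0.5, -0.1]
gripper_width: 0.0854
finger_force: 0.0
t: 33.88
position: [0.385, -0.1235, 0.1895]
eef_rot: [0.001, 0.707, 0.707, -0.0]
ft_force: [1.6, -0.3, 0.2]
gripper_width: 0.0857
finger_force: 0.0
t: 34.25
position: [0.3643, -0.2371, 0.1886]
eef_rot: [0.0, 0.71, 0.704, -0.001]
ft_force: [-0.7, 1.2, 0.3]
gripper_width: 0.0853
finger_force: 0.0
[(28, 13.9), (19, 59.4), (12, 103.7), (8, 149.3), (60, 239.2), (47, 284.2), (37, 328.7)]
```

View pics/final.png

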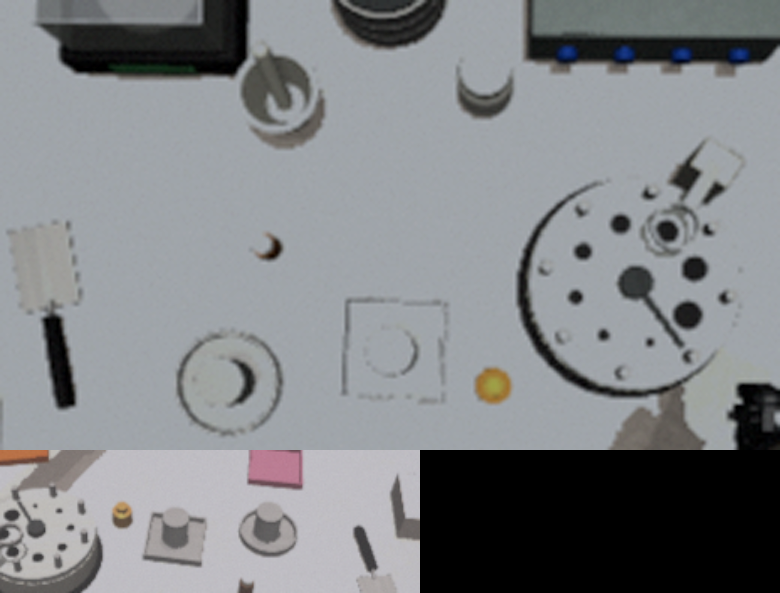

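The final picture shows both tins upright in their trays: the full one at (392,350) in the square tray, the empty one at (222,380) in the round tray. The sixth aperture is under the ring at (668,230), and the other things haven't moved.

```bash
python3 -c "
from rig import job_done
print(job_done())"
```

```text
the job is handed in; nothing more can be done
None
```

The job is handed in: the sixth aperture sits home under the sight ring after two clicks, though the last 3° needed a light push on a pin; the full tin (about 300 g) stands in the square feed tray, the empty one (about 80 g) in the round return tray, and nothing else on the bench was moved.

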